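Set and lock the lot number at a beacon assembly bench

ROBOT

A 6-joint arm with a two-finger parallel gripper is mounted at the origin on the work surface. World frame = base frame: x ahead of the robot, y to its left, z up, the work surface at z = 0. Lengths are in m, angles in rad, forces in N, time in s.
With the tool pointing down it reaches from about 0.35 to 0.775 m from the base axis. Payload 7.3 kg.
Tool frame: the origin (TCP) lies at the centre of the arm's flange, where the gripper is bolted on; the fingertips stand 178 mm ahead of it and the grasp point (between the pads) lies 159 mm ahead of it (tip_extent is the distance from the TCP to the fingertips, in m); z points along the fingers, y is the line along which they close (so a half turn about z gives the same grasp; the last joint's range is limited). The gripper opens to 92 mm and grips with 3 to 60 N. Pads are 19 mm wide; open, the fingers measure 130 mm over their backs; the gripper's body (75 mm by 190 mm) begins 47 mm behind the grasp point.
Start: joints at [-1.46, 0.342, 1.524, -0, 1.275, -0.146], TCP at [0.133, -0.508, 0.405] pointing down, gripper open.
Joint ranges: [-2.53, 2.53], [-0.77, 2.02], [0.04, 2.7], [-1, 4.14], [0.28, 2.66], [-3.11, 3.11]. Speed limits (rad/s): [2.57, 2.57, 3.14, 3.14, 3.14, 3.14].

INTERFACE

Orientations are given as [roll, pitch, yaw] about the fixed x, y, z axes, in that order (R = Rz(yaw) Ry(pitch) Rx(roll)).
In Python, from cell import * gives the robot as it stands.
- The arm moves only by the tool arm_command, never from a script. Its arguments are lists of equal length, an entry for each row: "xyz": the shift along the world's x, y, z in mm, a list of three; "spin": the turn about the world's z in degrees. In form: {"xyz": [[tx, ty, tz], ...], "spin": [spin, ...]}. A call has 1 to 20 rows; each row shifts and turns the commanded pose from where the row before left it; what a row does not reach is not made up. A row lasts 1/10 s, in which the tool goes at most 50 mm and 8.59 degrees, less where a joint would pass 70% of its speed; a pose out of reach is approached as far as the arm can. A call with a gripper value outside its range is refused whole. "jaw" is the opening, from -1 (shut) to 1 (fully open), set as the call begins (left out, the last holds). The fingers move at their own pace and stop on an object; "squeeze" is the grip in N (left out, the last holds). Time passes only in rows, so rows that do not move let the fingers close. It gives the time, the measured TCP pose, the force, the opening and the grip force at its end, in the units of the state.
- observe(): the state, without advancing time (a new reading comes with each control period).
- read_camera(name): name is "scene" or "top" or "wrist"; returns a dict with "img" (420x560x3 uint8, red, green, blue), "depth" (420x560 float32, m along the optical axis (not along the pixel's ray), 0 where there is no reading), "fx", "fy", "cx", "cy" (pixels), "world_from_camera" (4x4, takes a point from camera to world coordinates). Camera axes: x right, y up, looking along -z (the intrinsics and any distortion apply to the point x, -y, -z); pixel columns grow to the right and rows downward; lengths in m; the calibration is good to about 2 mm. The wrist camera is an equidistant fisheye: a pixel r from the principal point sees the ray r / f radians off the axis. A picture is of the moment at which its call begins.
- hand_in(): hands the job in; it is judged then, once.
The state is a dict: "time": time; "qpos": joint angles; "qvel": joint speeds; "joint_efforts": joint torques, N m; "tool_pos": TCP position; "tool_rot": TCP orientation; "contact_force": force on the tool from outside, world axes, zero at the start; "torque": the same for the moment, N m; "opening": finger opening in m; "grip_force": force on a finger pad.
Only numpy, scipy, OpenCV 4.12 (cv2) and the standard library are available. Lean on these libraries where they do the work, as an engineer would, in place of code of your own. Each camera call takes 0.05 s, during which the arm holds its last target. There are 200 camera calls.

TASK

The next lot of warning beacons is number 472: on the lot-number unit, roll the three thumbwheels with a light fingertip so that 4, 7 and 2 (left to right as seen from the robot) stand squarely on the index line, then slide the lock knob fully home to the left so that the number is locked. Press the wheels gently, as they sit on small springs that hard pressing (16 N or more) ruins; do not start the lock before the number is right, and leave the beacon, tape roll and screwdriver beside the unit undisturbed.

Things in the scene. Friction and masses are not known exactly. Their poses are not given: they have to be found in the camera images.
- unit: lot-number unit bolted to the bench: grey base plate 150 (x) x 200 (y) x 22 mm high, x from -80 to +70 mm; origin at bench height, 20 mm on the robot's side of the wheel axle, mid-row; x away from the robot, y left, z up. Carries a row of three white thumbwheels and, in front of them, a black lock knob
- row: the three thumbwheels; origin on the nominal axle line at the middle wheel (unit x +20, y 0, z 58 mm), axes as the unit, never moves. Each wheel is a smooth drum, radius 32 mm, 22 mm wide, turning about y against a steady drag of 0.06 N m (2 N at the rim); no detents, it stays where left. Wheel centres at y +42 (left), 0 (middle), -42 mm (right)
- row_top (a point): nominal top of the middle wheel's rim when new (unit x +20, y 0, z 90 mm). The bearings are worn, each wheel differently: its real top stands 0 to 8 mm lower than this, so it must be found by touch. Each wheel also sits on its own spring: it sinks 1 mm per 5 N of press, 3 mm at most, then it is solid
- index (a point): middle of the index line, unit x +20, y 0, z 74 mm: short black marks at x +20 on the flat tops (z 74 mm) of four grey cheeks, each 10 mm thick, at y -63, -21, +21, +63 mm, x -20 to +60 mm, beside the wheels. The digit facing straight up is the one set. Black digits 0-9, 14 mm high, upright for a reader at the robot; the next higher lies 20 mm nearer the robot
- wheel0 (a joint): angle of the left (unit y +42 mm) thumbwheel. Digit d stands on the index line at 0.6283 x d rad (0 reads 0, 5.655 reads 9). Grows when its top is pushed along unit +x (away from the robot) and falls the other way. Stops at -0.20 and 5.85: no rolling over from 9 to 0. To be set to 4, that is 2.513 rad
- wheel1 (a joint): angle of the middle (unit y 0) thumbwheel. Digit d stands on the index line at 0.6283 x d rad (0 reads 0, 5.655 reads 9). Grows when its top is pushed along unit +x (away from the robot) and falls the other way. Stops at -0.20 and 5.85: no rolling over from 9 to 0. To be set to 7, that is 4.398 rad
- wheel2 (a joint): angle of the right (unit y -42 mm) thumbwheel. Digit d stands on the index line at 0.6283 x d rad (0 reads 0, 5.655 reads 9). Grows when its top is pushed along unit +x (away from the robot) and falls the other way. Stops at -0.20 and 5.85: no rolling over from 9 to 0. To be set to 2, that is 1.257 rad
- lock (a joint): travel of the lock in m along unit +y (left): 0 open, at its right-hand end; 0.050 at its left stop, fully home. Slides with about 3 N of friction and stays where it is left
- lock_grip (a point): point on the lock knob's axis, unit z 63 mm, 15 mm below the knob's top; it moves with the knob. The knob is an upright black block 16 (x) x 14 (y) mm, from unit z 38 to 78 mm, on a steel track in front of the wheels at unit x -55 mm; at lock = 0 it is at unit y -25 mm
- beacon: loose orange dome beacon on a black foot, 84 mm diameter, 78 mm high, origin under its centre; stands to the left of the unit; to be left alone
- tape: loose roll of grey tape, lying flat, outer diameter 90, inner 60, 25 mm high, origin under its centre; right of the unit; to be left alone
- screwdriver: loose screwdriver, 200 mm long, lying along its own x beyond the unit; origin under its middle; to be left alone
Not all that is in view belongs to the job. Leave any red look-alike of the unit alone.

How it is judged:
By the outcome, as a careful person would: the job done as asked, in the order asked, and still so for the second after the job is handed in, with the robot touching nothing.
It also fails if it takes over 70 s, if anything falls off the work surface, if the arm or the gripper's body presses on something with over 40 N, if the wrist force passes 120 N, or if a joint passes its speed limit or range.

## Working session

There is one attempt and no reset: what is moved stays moved. The work goes in short steps, Python scripts to look and compute and a tool call to move; the robot and the scene stay as the last step left them, time stands still between calls to the robot, and variables do not carry over. Pictures are saved under pics/ and viewed, at most 10 in all, crops included, and the job is handed in when it is done.

Besides the shell and the picture viewer there is one more tool, called as a command line: name --pt "numbers of a row" for each row, then --argument value for the rest. arm_command: Moves the arm, as the interface text tells. Its arguments: {"type":"object","properties":{"xyz":{"type":"array","items":{"type":"array","items":{"type":"number"}}},"spin":{"type":"array","items":{"type":"number"}},"jaw":{"type":"number"},"squeeze":{"type":"number"}},"required":["xyz","spin"]}

```bash
mkdir -p pics; ls; cat > h.py <<'E'
from cell import *
import numpy as np, cv2
def snap(n,f):
    c=read_camera(n); cv2.imwrite('pics/'+f,c['img'][:,:,::-1]); np.save('pics/'+n+'.npy',c,allow_pickle=True); return c
def load(n): return np.load('pics/'+n+'.npy',allow_pickle=True).item()
def ray(c,u,v):
    d=np.array([(u-c['cx'])/c['fx'],-(v-c['cy'])/c['fy'],-1.]); T=c['world_from_camera']; return T[:3,3],T[:3,:3]@d
def onplane(c,u,v,z):
    o,d=ray(c,u,v); return o+d*(z-o[2])/d[2]
def cloud(c):
    v,u=np.mgrid[:420,:560]; D=c['depth']; P=np.stack([(u-c['cx'])/c['fx']*D,-(v-c['cy'])/c['fy']*D,-D],-1); T=c['world_from_camera']
    return P@T[:3,:3].T+T[:3,3]
E
python3 - <<'E'
from h import *
a=snap('scene','s0.png');b=snap('top','t0.png')
cv2.imwrite('pics/both.png',cv2.resize(np.hstack([a['img'],b['img']])[:,:,::-1],(800,300),interpolation=cv2.INTER_AREA))
print(observe())
for c in(a,b):print(c['world_from_camera'].round(3),c['fx'])
E
```

```text
pics
{'time': 0.1, 'qpos': array([-1.46000972e+00,  3.42666225e-01,  1.52489606e+00, -2.03373981e-05,
        1.27535835e+00, -1.45983578e-01]), 'qvel': array([-9.33436843e-04, -1.48337322e-03, -1.37497964e-03,  6.49694529e-04,
       -2.01769619e-06,  4.31804258e-04]), 'joint_efforts': array([ 1.27133346e-03, -4.32007027e+01, -2.44693798e+01,  7.18570291e-02,
        5.25679090e-02, -5.00313945e-05]), 'tool_pos': array([ 0.13334341, -0.50767547,  0.40411632]), 'tool_rot': array([-3.14027596e+00, -1.73934864e-04,  2.56776008e-01]), 'contact_force': array([-0.34389954,  0.03573109, -0.31214521]), 'torque': array([ 0.002907  ,  0.01620163, -0.00687701]), 'grip_force': 0.0, 'opening': 0.09199735296962974}
[[ 0.794 -0.329  0.511  1.   ]
 [ 0.607  0.459 -0.649 -0.535]
 [-0.021  0.825  0.564  0.574]
 [ 0.     0.     0.     1.   ]] 403.9990499524097
[[-0.019  0.999 -0.04   0.467]
 [-1.    -0.019  0.014  0.032]
 [ 0.013  0.04   0.999  0.989]
 [ 0.     0.     0.     1.   ]] 443.1967167914385
```

View pics/t0.png

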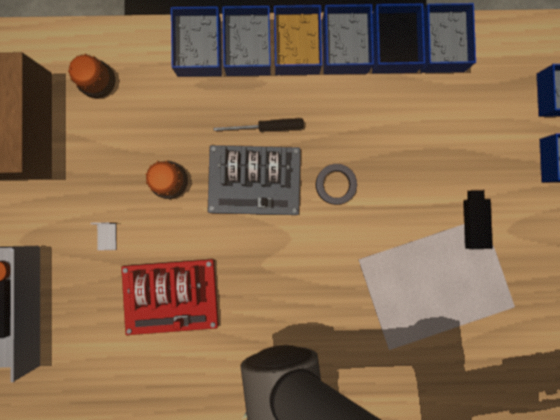

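View pics/s0.png

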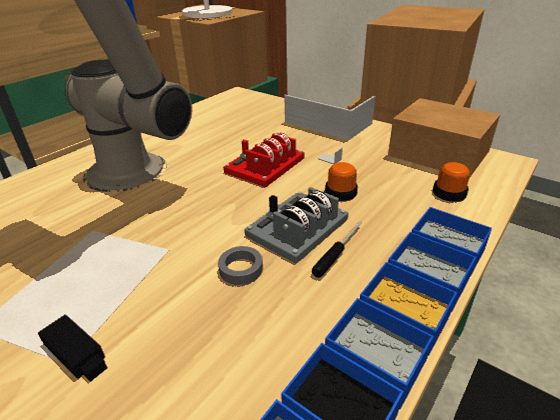

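The top view shows the grey unit at px (208–300, 147–214) with the beacon at (166,179), the tape at (336,184) and the screwdriver at (258,126). The red look-alike is at (170,297). The scene view shows the same layout from the far side. Next I measure the unit pose.

```bash
python3 - <<'E'
from h import *
c=load('top');im=c['img'];P=cloud(c)
m=((abs(P[...,2]-.022)<.007)).astype(np.uint8); m[:140]=0;m[220:]=0;m[:,:203]=0;m[:,306:]=0
sat=im.max(-1).astype(int)-im.min(-1); m[sat>30]=0
k=cv2.morphologyEx(m,cv2.MORPH_OPEN,np.ones((3,3),np.uint8))
n,l,s,ce=cv2.connectedComponentsWithStats(k);print(s)
big=max(range(1,n),key=lambda i:s[i,4]);pts=np.argwhere(k>0)[:,::-1]
hull=cv2.convexHull(pts.astype(np.float32)); 
W=np.array([onplane(c,u,v,.022)[:2] for u,v in hull[:,0]],np.float32)*1000
r=cv2.minAreaRect(W);print(r,cv2.boxPoints(r))
print('mean h',P[...,2][k>0].mean())
# knob: z>.07 
b=(P[...,2]>.066)&(P[...,2]<.1);b[:190]=0;b[216:]=0;b[:,:203]=0;b[:,306:]=0
print('knob',P[b].mean(0),b.sum(), P[b].min(0),P[b].max(0))
cv2.imwrite('pics/c1.png',cv2.resize(im[140:220,200:310,::-1],None,fx=7,fy=7,interpolation=cv2.INTER_CUBIC))
s=load('scene'); 
E
```

```text
[[     0      0    560    420 231823]
 [   208    146     92     69   3172]
 [   227    146     14      5     68]
 [   247    146     15      5     64]
 [   267    147     15      5     64]
 [   278    202      3      3      9]]
((568.1397094726562, 69.26113891601562), (198.6280059814453, 147.6693115234375), 87.57916259765625) [[490.17603  -26.845528]
 [637.7135   -33.08294 ]
 [646.1034   165.3678  ]
 [498.56592  171.60522 ]]
mean h 0.02280862745791352
knob [0.51692501 0.0469049  0.07771724] 54 [0.50956683 0.04061606 0.06850702] [0.52398135 0.05309726 0.08186647]
```

View pics/c1.png

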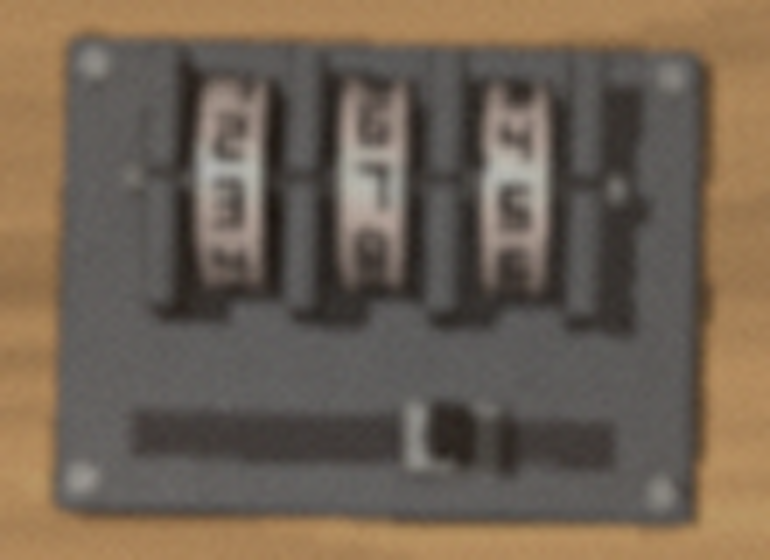

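Unit yaw is about -2.4°, with its origin at (573.1, 69.0) mm. The knob was predicted at (517.1, 46.4) and measured at (516.9, 46.9), so the pose is good. The crop shows the left wheel between 2 and 3, but the other digits need a closer look. I'll move over the row with the jaws shut and the closing axis along x.

arm_command --pt "23 28.8 0" --pt "23 28.8 0" --pt "23 28.8 0" --pt "23 28.8 0" --pt "23 28.8 0" --pt "23 28.8 0" --pt "23 28.8 0" --pt "23 28.8 0" --pt "23 28.8 0" --pt "23 28.8 0" --pt "23 28.8 0" --pt "23 28.8 0" --pt "23 28.8 0" --pt "23 28.8 0" --pt "23 28.8 0" --pt "23 28.8 0" --pt "23 28.8 0" --pt "23 28.8 0" --pt "23 28.8 0" --pt "23 28.8 0" --spin '[3.65,3.65,3.65,3.65,3.65,3.65,3.65,3.65,3.65,3.65,3.65,3.65,3.65,3.65,3.65,3.65,3.65,3.65,3.65,3.65]' --jaw -1 --squeeze 10

```text
time: 2.1
tool_pos: [0.5941, 0.0696, 0.4042]
tool_rot: [-3.141, 0.0, 1.534]
contact_force: [0.5, 0.2, 0.2]
opening: 0.0006
grip_force: 0.0
```

```bash
python3 - <<'E'
from h import *
c=snap('wrist','w0.png');o=observe()
for k in('time','qpos','tool_pos','tool_rot','contact_force','opening'):print(k,o[k])
print(c['fx'],c['fy'],c['cx'],c['cy'],c['world_from_camera'].round(3))
E
```

```text
time 2.15
qpos [-0.00592101  0.48263587  1.30592343  0.00278642  1.35181552  0.02502393]
tool_pos [0.59613911 0.07325256 0.40378588]
tool_rot [ 3.14044409e+00 -2.75021052e-03  1.53924932e+00]
contact_force [-1.99913133  2.31320485 -0.94089033]
opening 0.0006554173966183445
325.19226210127806 325.19226210127806 276.4649721506602 212.0824011676497 [[ 0.999  0.035  0.014  0.597]
 [-0.037  0.95   0.311  0.155]
 [-0.002 -0.312  0.95   0.385]
 [ 0.     0.     0.     1.   ]]
```

View pics/w0.png

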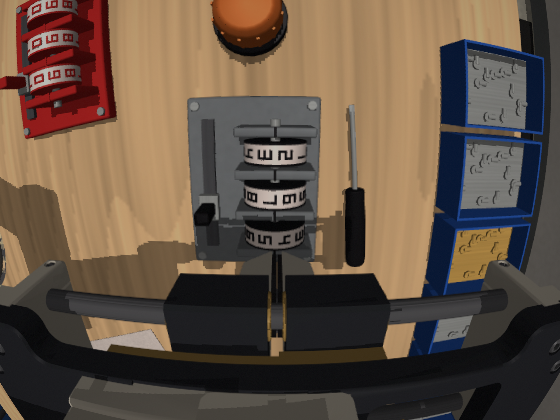

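The wrist view shows all three wheels at px (275,152), (275,195) and (275,235), with the shut fingers at (278,265). The knob is at (205,214) and the camera sits on the +y side. I'll rectify the wheel rims to read the digits.

```bash
cat >> h.py <<'E'
O=np.array([.5731,.0690,0]);YW=np.deg2rad(-2.42)
R=np.array([[np.cos(YW),-np.sin(YW),0],[np.sin(YW),np.cos(YW),0],[0,0,1]])
def u2w(p): return np.asarray(p)@R.T+O
def fproj(c,p):
    T=c['world_from_camera'];q=(p-T[:3,3])@T[:3,:3]; x,y,z=q[...,0],-q[...,1],-q[...,2]
    r=np.hypot(x,y);k=np.arctan2(r,z)/r; return np.stack([c['cx']+c['fx']*k*x,c['cy']+c['fy']*k*y],-1)
def fray(c,u,v):
    a,b=(u-c['cx'])/c['fx'],(v-c['cy'])/c['fy'];t=np.hypot(a,b);T=c['world_from_camera']
    return T[:3,3],T[:3,:3]@np.array([np.sin(t)*a/t,-np.sin(t)*b/t,-np.cos(t)])
def unroll(c,yc,drop,dx=0,dy=0):
    # columns: arc s mm (positive = towards robot), rows: unit y; 8 px/mm
    s=np.arange(-45,45,.125)/1000; y=np.arange(13,-13,-.125)/1000
    S,Y=np.meshgrid(s,y);ph=S/.032
    p=np.stack([.020+dx-.032*np.sin(ph),yc+dy+Y,.058-drop+.032*np.cos(ph)],-1)
    q=fproj(c,u2w(p)).astype(np.float32)
    return cv2.remap(c['img'],q[...,0],q[...,1],cv2.INTER_CUBIC)
def index_err(c):
    for y in(.063,.021,-.021,-.063): print('index px',fproj(c,u2w([.02,y,.074])).round(1))
def strips(c,f,drops=(.004,)*3,dx=0,dy=0):
    A=[]
    for yc,d in zip((.042,0,-.042),drops):
        a=unroll(c,yc,d,dx,dy); cv2.line(a,(360,0),(360,15),(255,0,0),2);A.append(a)
    cv2.imwrite('pics/'+f,np.vstack(A)[:,:,::-1])
E
python3 - <<'E'
from h import *
c=load('wrist');index_err(c);strips(c,'st0.png')
cr=cv2.resize(c['img'][95:265,185:325,::-1],None,fx=4,fy=4,interpolation=cv2.INTER_CUBIC)
st=cv2.imread('pics/st0.png');st=cv2.resize(st,None,fx=.5,fy=.5,interpolation=cv2.INTER_AREA)
H=np.zeros((600,800,3),np.uint8);cr=cv2.resize(cr,(437,530));H[:530,:437]=cr;H[:st.shape[0],440:]=st[:,:360];cv2.imwrite('pics/v1.png',H)
E
```

```text
index px [276.9 134.1]
index px [276.7 177.1]
index px [276.5 217.9]
index px [276.3 255.3]
```

View pics/v1.png

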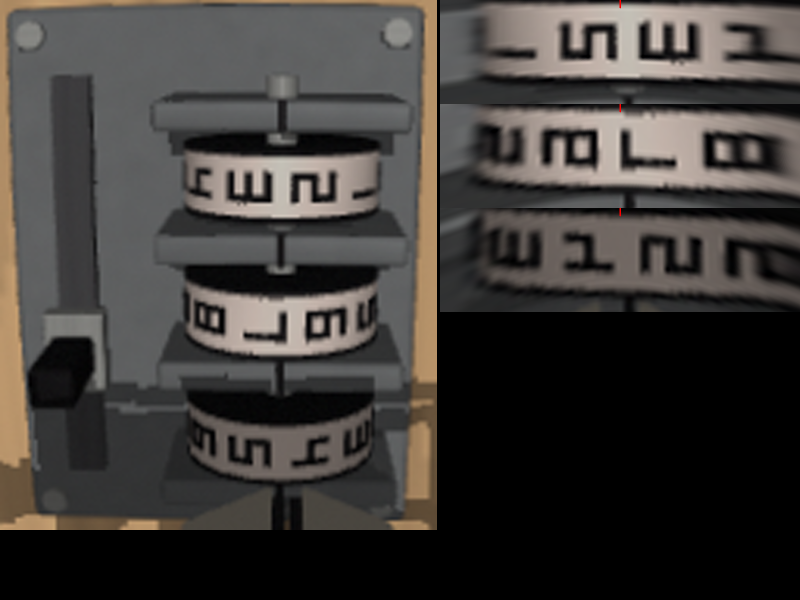

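The digits read about 2.4, 6.65 and 4.4. The strips are mirrored, with columns growing towards the robot. I'll now measure the digit bounding boxes and the index marks.

```bash
cat >> h.py <<'E'
def marks(c):
    # column error of the index marks (px) vs prediction, converted to mm in unit x
    e=[]
    for y in(.063,.021,-.021,-.063):
        xs=np.arange(-8,8.01,.2)/1000; ys=np.arange(-3.5,3.6,.5)/1000
        X,Y=np.meshgrid(xs,ys); q=fproj(c,u2w(np.stack([.02+X,y+Y,.074+0*X],-1))).astype(np.float32)
        a=cv2.remap(c['img'],q[...,0],q[...,1],cv2.INTER_LINEAR).mean(-1).mean(0)
        w=np.clip(np.median(a)-a-8,0,None); e.append(((w*xs).sum()/w.sum()*1000 if w.sum()>0 else np.nan,w.max()))
    return np.round(e,2)
def digits(c,drops=(.004,)*3,dx=0,dy=0):
    for n,yc,d in zip('LMR',(.042,0,-.042),drops):
        a=unroll(c,yc,d,dx,dy).astype(np.float32).mean(-1)
        # band of white rim: drop pixels linked to the outside
        h=cv2.GaussianBlur(a,(0,0),3); bg=cv2.dilate(h,np.ones((25,81)))
        m=((a<.6*bg)&(bg>60)).astype(np.uint8)
        k,l,s,ce=cv2.connectedComponentsWithStats(m)
        for i in range(1,k):
            x,y,w,hh,A=s[i]
            if A>500 and w>40 and y>0 and y+hh<208: print(n,'s_mid %.2f len %.1f  y_mid %.1f wid %.1f A %d'%((x+w/2-360)/8,w/8,(104-y-hh/2)/8,hh/8,A))
E
python3 - <<'E'
from h import *
c=load('wrist');print(marks(c));digits(c)
E
```

```text
[[-1.83 36.89]
 [-2.14 36.89]
 [-2.07 23.64]
 [-1.55 15.84]]
L s_mid -28.69 len 15.9  y_mid 3.4 wid 10.5 A 3751
L s_mid 12.31 len 15.4  y_mid 2.4 wid 10.5 A 6215
L s_mid -7.88 len 14.5  y_mid 2.7 wid 9.6 A 5500
L s_mid 35.56 len 18.9  y_mid 2.1 wid 10.4 A 5617
L s_mid 0.06 len 89.9  y_mid -7.6 wid 5.5 A 12563
M s_mid -12.62 len 14.8  y_mid 1.8 wid 10.5 A 6303
M s_mid 7.12 len 14.0  y_mid 1.6 wid 10.1 A 3383
M s_mid 31.25 len 21.2  y_mid 0.8 wid 11.2 A 10518
R s_mid -36.75 len 15.0  y_mid 8.3 wid 7.1 A 2584
R s_mid -26.19 len 13.4  y_mid 2.4 wid 9.9 A 4833
R s_mid -7.81 len 12.6  y_mid 1.9 wid 10.2 A 3858
R s_mid 12.81 len 15.6  y_mid 1.3 wid 10.4 A 6426
R s_mid 35.44 len 19.1  y_mid -0.9 wid 13.0 A 7921
```

Relative to the marks (−1.9 mm), the wheels need about +30.4 mm (L), +5.2 mm (M) and −50 mm (R) of rim travel. Next I check the settled pose and the fingertip shape from depth.

arm_command --pt "0 0 0" --pt "0 0 0" --spin '[0,0]'

```text
time: 2.35
tool_pos: [0.593, 0.068, 0.4041]
tool_rot: [-3.14, 0.0, 1.531]
contact_force: [0.2, 0.4, 0.6]
opening: 0.0006
grip_force: 0.0
```

```bash
python3 - <<'E'
from h import *
c=read_camera('wrist');o=observe()
for k in('tool_pos','tool_rot','contact_force'):print(k,o[k].round(4))
print(marks(c))
D=c['depth'];tp=o['tool_pos']
v,u=np.mgrid[:420,:560]
a,b=(u-c['cx'])/c['fx'],(v-c['cy'])/c['fy'];t=np.hypot(a,b)+1e-9;k=np.tan(t)/t
T=c['world_from_camera'];P=np.stack([a*k*D,-b*k*D,-D],-1)@T[:3,:3].T+T[:3,3]
P=(P-tp)*1000
m=(D>0)&(P[...,2]<-100)&(P[...,2]>-190)&(abs(P[...,0])<80)&(abs(P[...,1])<60)
for z in range(-180,-100,8):
    q=P[m&(P[...,2]>=z)&(P[...,2]<z+8)]
    if len(q):print(z,len(q),'x',q[:,0].min().round(1),q[:,0].max().round(1),'y',q[:,1].min().round(1),q[:,1].max().round(1))
E
```

```text
tool_pos [0.5929 0.0676 0.4044]
tool_rot [-3.1405e+00  4.0000e-04  1.5298e+00]
contact_force [ 1.8112 -0.4081  0.1681]
[[-1.92 36.42]
 [-2.18 34.91]
 [-2.19 34.04]
 [-2.52 19.96]]
-180 142 x -9.8 8.9 y 9.7 12.9
-172 385 x -17.0 16.5 y 9.9 13.1
-164 574 x -17.3 16.9 y 4.1 13.3
-156 357 x -17.4 17.0 y -3.8 13.0
-148 135 x -3.5 3.2 y 9.5 12.8
-140 126 x -3.3 3.1 y -8.5 12.6
-132 63 x -3.6 1.9 y -7.8 11.6
-124 15 x -3.7 1.9 y -10.2 -3.7
-116 738 x -80.0 80.0 y -7.9 41.4
-108 4000 x -80.0 80.0 y -27.1 42.2
```

arm_command --pt "-6.5 42 0" --pt "0 0 -35" --pt "0 0 -35" --pt "0 0 -35" --pt "0 0 -15" --pt "0 0 -7" --pt "0 0 -3" --pt "0 0 0" --pt "0 0 0" --pt "0 0 0" --spin '[0,0,0,0,0,0,0,0,0,0]'

```text
time: 3.4
tool_pos: [0.5871, 0.1102, 0.2759]
tool_rot: [3.14, -0.0, 1.531]
contact_force: [1.2, 0.2, 0.1]
opening: 0.0003
grip_force: 0.0
```

```bash
python3 - <<'E'
from h import *
for n in('wrist','top'):
    c=load(n)
    if n=='top':P=cloud(c)
    else:
        D=c['depth'];v,u=np.mgrid[:420,:560];a,b=(u-c['cx'])/c['fx'],(v-c['cy'])/c['fy'];t=np.hypot(a,b)+1e-9;k=np.tan(t)/t
        T=c['world_from_camera'];P=np.stack([a*k*D,-b*k*D,-D],-1)@T[:3,:3].T+T[:3,3]
    Q=(P-O)@R*1000
    for y in(63,42,21,0,-21,-42,-63):
        m=(abs(Q[...,0]-18.5)<6)&(abs(Q[...,1]-y)<(3 if y%2 else 8))&(Q[...,2]>60)&(Q[...,2]<100)
        print(n,y,m.sum(),np.percentile(Q[m][:,2],[10,50,90]).round(1) if m.sum() else '')
o=observe();print(o['tool_pos'].round(4),o['contact_force'].round(2))
E
```

```text
wrist 63 72 [73.5 74.5 75.7]
wrist 42 220 [81.3 82.4 83.3]
wrist 21 68 [73.9 74.5 75.5]
wrist 0 209 [86.  86.9 87.9]
wrist -21 56 [73.5 74.6 75.4]
wrist -42 179 [85.9 86.8 87.9]
wrist -63 4 [73.1 73.6 74. ]
top 63 16 [72.8 75.3 76.4]
top 42 48 [81.1 82.5 84.8]
top 21 18 [72.4 74.7 76.7]
top 0 47 [84.9 86.8 88.8]
top -21 17 [72.9 75.2 77.6]
top -42 48 [85.  87.5 89.1]
top -63 14 [73.9 75.5 77.7]
[0.5871 0.1102 0.2759] [1.19 0.21 0.08]
```

Depth suggests tops near z 82 (L), 86.5 (M) and 86.5 mm (R). I'll confirm each by touch.

arm_command --pt "0 0 -6" --pt "0 0 -5" --pt "0 0 -2" --pt "0 0 -0.5" --pt "0 0 0" --pt "0 0 0" --spin '[0,0,0,0,0,0]'

```text
time: 4.0
tool_pos: [0.5869, 0.1102, 0.2613]
tool_rot: [3.141, -0.0, 1.531]
contact_force: [0.1, -0.7, 0.6]
opening: 0.0002
grip_force: 0.0
```

arm_command --pt "0 0 -0.5" --pt "0 0 -0.5" --pt "0 0 -0.5" --pt "0 0 0" --pt "0 0 0" --spin '[0,0,0,0,0]'

```text
time: 4.5
tool_pos: [0.5869, 0.1102, 0.2599]
tool_rot: [3.141, -0.0, 1.531]
contact_force: [-0.7, 0.1, 0.9]
opening: 0.0005
grip_force: 0.9
```

arm_command --pt "0 0 -0.5" --pt "0 0 -0.5" --pt "0 0 0" --pt "0 0 0" --spin '[0,0,0,0]'

```text
time: 4.9
tool_pos: [0.5869, 0.1102, 0.2592]
tool_rot: [3.141, -0.0, 1.531]
contact_force: [-0.6, -0.4, 5.3]
opening: 0.0002
grip_force: 2.6
```

arm_command --pt "0 0 -0.4" --pt "0 0 -0.4" --pt "0 0 0" --pt "0 0 0" --spin '[0,0,0,0]'

```text
time: 5.3
tool_pos: [0.5869, 0.1102, 0.2587]
tool_rot: [3.141, -0.0, 1.531]
contact_force: [-1.5, -0.8, 6.9]
opening: 0.0006
grip_force: 3.7
```

arm_command --pt "0.5 0 0" --pt "1 0 0" --pt "1 0 0" --pt "1.5 0 0" --spin '[0,0,0,0]'

```text
time: 5.7
tool_pos: [0.5909, 0.1102, 0.2588]
tool_rot: [3.141, 0.0, 1.531]
contact_force: [-2.6, -1.0, 7.5]
opening: 0.0004
grip_force: 4.1
```

arm_command --pt "2 -0.1 0" --pt "2 -0.1 0" --pt "2 -0.1 0" --pt "2 -0.1 0" --pt "2 -0.1 0" --pt "1 0 0" --pt "0 0 0" --pt "0 0 0" --spin '[0,0,0,0,0,0,0,0]'

```text
time: 6.5
tool_pos: [0.6022, 0.1096, 0.2586]
tool_rot: [3.14, 0.0, 1.531]
contact_force: [0.2, -0.2, 5.4]
opening: 0.0001
grip_force: 2.9
```

arm_command --pt "0 0 4" --pt "0 0 6" --pt "0 40 25" --pt "0 0 20" --pt "0 0 0" --pt "0 0 0" --spin '[0,0,0,0,0,0]'

```text
time: 7.1
tool_pos: [0.6017, 0.1496, 0.3128]
tool_rot: [3.142, 0.0, 1.531]
contact_force: [-0.4, 0.2, -0.4]
opening: 0.0002
grip_force: 0.0
```

```bash
python3 - <<'E'
from h import *
c=snap('wrist','w1.png');print(observe()['tool_pos'])
e=marks(c);print(e);strips(c,'st1.png',(.008,.0035,.0035),dx=-.002)
digits(c,(.008,.0035,.0035),dx=-.002)
E
```

```text
[0.60154355 0.14932555 0.31203101]
[[4.43 6.67]
 [ nan 0.  ]
 [ nan 0.  ]
 [ nan 0.  ]]
L s_mid 20.56 len 42.1  y_mid 3.4 wid 7.9 A 7029
L s_mid -28.88 len 32.0  y_mid -1.0 wid 13.2 A 5232
```

arm_command --pt "0 -45 10" --pt "0 -45 10" --pt "0 -20 0" --pt "0 0 0" --pt "0 0 0" --pt "0 0 0" --spin '[0,0,0,0,0,0]'

```text
time: 7.75
tool_pos: [0.6017, 0.0404, 0.3321]
tool_rot: [-3.14, -0.0, 1.531]
contact_force: [-1.1, 0.6, -0.5]
opening: 0.0005
grip_force: 0.0
```

```bash
python3 - <<'E'
from h import *
c=snap('wrist','w1.png');print(observe()['tool_pos'])
e=marks(c);print(e);strips(c,'st1.png',(.008,.0035,.0035),dx=-.002)
digits(c,(.008,.0035,.0035),dx=-.002)
E
```

```text
[0.60171905 0.04069666 0.33228036]
[[-1.86 34.91]
 [-1.99 37.51]
 [-2.26 40.51]
 [ 6.38 51.58]]
L s_mid 36.00 len 18.0  y_mid 2.1 wid 10.2 A 7377
L s_mid -26.25 len 15.8  y_mid 2.1 wid 9.8 A 6621
L s_mid -5.56 len 14.6  y_mid 2.1 wid 9.6 A 5411
L s_mid 14.81 len 13.1  y_mid 1.9 wid 10.1 A 3769
L s_mid -42.06 len 5.9  y_mid -1.4 wid 3.0 A 984
M s_mid 41.19 len 7.6  y_mid 1.8 wid 10.9 A 3767
M s_mid -36.06 len 17.9  y_mid 1.9 wid 10.1 A 7904
M s_mid -15.12 len 15.2  y_mid 1.9 wid 10.0 A 6619
M s_mid 26.31 len 16.6  y_mid 2.0 wid 10.0 A 8267
M s_mid 5.06 len 14.1  y_mid 1.6 wid 10.0 A 3331
R s_mid -33.75 len 22.5  y_mid 2.7 wid 12.4 A 8588
R s_mid 33.94 len 22.1  y_mid -0.1 wid 14.6 A 9887
R s_mid 10.44 len 15.1  y_mid 1.9 wid 10.0 A 5855
R s_mid -31.12 len 27.8  y_mid -8.5 wid 8.8 A 4436
R s_mid 22.44 len 45.1  y_mid -8.6 wid 4.1 A 5760
```

Left rolled 15.5 mm in the first stroke, with about 14.6 mm to go. Second stroke.

arm_command --pt "-14.7 35 0" --pt "0 34.8 -15" --pt "0 0 -30" --pt "0 0 -18" --pt "0 0 -8" --pt "0 0 -2" --pt "0 0 -0.5" --pt "0 0 -0.5" --pt "0 0 -0.5" --pt "0 0 -0.5" --pt "0 0 0" --pt "0 0 0" --spin '[0,0,0,0,0,0,0,0,0,0,0,0]'

```text
time: 9.0
tool_pos: [0.5875, 0.1095, 0.259]
tool_rot: [3.139, -0.0, 1.531]
contact_force: [-1.6, 1.2, 5.7]
opening: 0.0002
grip_force: 3.1
```

arm_command --pt "0 0 -0.2" --pt "1 0 0" --pt "1.5 0 0" --pt "2 -0.1 0" --pt "2 -0.1 0" --pt "2 -0.1 0" --pt "2 -0.1 0" --pt "2 -0.1 0" --pt "1.5 0 0" --pt "0.6 0 0" --pt "0 0 0" --pt "0 0 0" --spin '[0,0,0,0,0,0,0,0,0,0,0,0]'

```text
time: 10.2
tool_pos: [0.6022, 0.1088, 0.2588]
tool_rot: [3.139, -0.0, 1.531]
contact_force: [-0.7, 0.4, 4.5]
opening: 0.0007
grip_force: 2.4
```

arm_command --pt "0 0 4" --pt "0 0 12" --pt "-4 -35 30" --pt "-6 -35 29" --pt "0 0 0" --pt "0 0 0" --pt "0 0 0" --spin '[0,0,0,0,0,0,0]'

```text
time: 10.9
tool_pos: [0.5915, 0.0396, 0.3321]
tool_rot: [-3.14, -0.0, 1.531]
contact_force: [-0.1, -0.3, -0.5]
opening: 0.0004
grip_force: 0.0
```

```bash
python3 - <<'E'
from h import *
c=snap('wrist','w2.png');print(observe()['tool_pos'])
e=marks(c);print(e);strips(c,'st2.png',(.008,.0035,.0035),dx=-.002)
digits(c,(.008,.0035,.0035),dx=-.002)
E
```

```text
[0.59153601 0.03985979 0.33175413]
[[-1.74 32.51]
 [-1.97 36.38]
 [-2.11 39.44]
 [-1.39 24.53]]
L s_mid 37.94 len 14.1  y_mid 2.2 wid 9.9 A 5849
L s_mid -39.06 len 11.9  y_mid 2.0 wid 9.8 A 4756
L s_mid -22.00 len 15.8  y_mid 2.2 wid 9.6 A 6487
L s_mid 19.31 len 15.4  y_mid 2.1 wid 9.8 A 6190
L s_mid -1.38 len 13.0  y_mid 2.1 wid 9.2 A 3614
L s_mid 0.00 len 90.0  y_mid -9.2 wid 6.0 A 14559
L s_mid -36.44 len 17.1  y_mid -11.1 wid 2.2 A 921
M s_mid 41.25 len 7.5  y_mid 1.9 wid 11.2 A 4047
M s_mid -36.06 len 17.9  y_mid 2.1 wid 10.4 A 7606
M s_mid 26.12 len 16.5  y_mid 2.1 wid 10.1 A 8354
M s_mid -15.12 len 15.2  y_mid 1.7 wid 10.4 A 6771
M s_mid 5.00 len 14.0  y_mid 1.7 wid 9.9 A 3214
R s_mid -25.94 len 37.4  y_mid -1.3 wid 17.4 A 13223
R s_mid 33.94 len 22.1  y_mid 0.2 wid 13.2 A 9591
R s_mid -10.06 len 12.9  y_mid 1.8 wid 9.9 A 4028
R s_mid 24.62 len 37.0  y_mid -8.4 wid 3.1 A 4092
```

Left now reads 4 with about 1.35 mm overshoot, which I'll trim later. Now the middle wheel, which needs about +5 mm.

arm_command --pt "-1.5 28.5 -10" --pt "0 0 -30" --pt "0 0 -18" --pt "0 0 -6" --pt "0 0 -2" --pt "0 0 -0.5" --pt "0 0 -0.5" --pt "0 0 0" --pt "0 0 0" --spin '[0,0,0,0,0,0,0,0,0]'

```text
time: 11.85
tool_pos: [0.5904, 0.0674, 0.2664]
tool_rot: [3.14, -0.0, 1.531]
contact_force: [0.6, 1.5, -0.8]
opening: 0.0006
grip_force: 0.0
```

arm_command --pt "0 0 -0.5" --pt "0 0 -0.5" --pt "0 0 0" --pt "0 0 0" --spin '[0,0,0,0]'

```text
time: 12.25
tool_pos: [0.5903, 0.0675, 0.2648]
tool_rot: [3.141, 0.0, 1.531]
contact_force: [-0.1, -0.8, 0.6]
opening: 0.0005
grip_force: 0.3
```

arm_command --pt "0 0 -0.5" --pt "0 0 -0.5" --pt "0 0 0" --pt "0 0 0" --spin '[0,0,0,0]'

```text
time: 12.65
tool_pos: [0.5903, 0.0675, 0.2641]
tool_rot: [3.141, 0.0, 1.531]
contact_force: [-1.0, -0.6, 4.5]
opening: 0.0005
grip_force: 2.1
```

arm_command --pt "0 0 -0.4" --pt "0 0 -0.3" --pt "0 0 0" --pt "0 0 0" --spin '[0,0,0,0]'

```text
time: 13.05
tool_pos: [0.5903, 0.0675, 0.2636]
tool_rot: [3.141, 0.0, 1.531]
contact_force: [-1.2, -1.2, 6.7]
opening: 0.0007
grip_force: 3.3
```

arm_command --pt "0.7 0 0" --pt "1 0 0" --pt "1.2 0 0" --pt "1.2 0 0" --pt "0.8 0 0" --pt "0 0 0" --pt "0 0 0" --spin '[0,0,0,0,0,0,0]'

```text
time: 13.75
tool_pos: [0.5952, 0.0674, 0.2635]
tool_rot: [3.141, 0.0, 1.531]
contact_force: [-2.1, -1.4, 5.8]
opening: 0.0004
grip_force: 3.2
```

arm_command --pt "0 0 5" --pt "0 0 10" --pt "1 -25 0" --pt "2 -17 0" --pt "0 0 -8" --pt "0 0 -4" --pt "0 0 -0.5" --pt "0 0 0" --pt "0 0 0" --spin '[0,0,0,0,0,0,0,0,0]'

```text
time: 14.65
tool_pos: [0.5981, 0.0261, 0.2654]
tool_rot: [-3.141, -0.0, 1.532]
contact_force: [0.6, -0.1, 0.6]
opening: 0.0005
grip_force: 0.0
```

arm_command --pt "0 0 -0.5" --pt "0 0 -0.5" --pt "0 0 0" --pt "0 0 0" --spin '[0,0,0,0]'

```text
time: 15.05
tool_pos: [0.5982, 0.0256, 0.2647]
tool_rot: [3.141, -0.0, 1.531]
contact_force: [-0.5, 0.2, 1.0]
opening: 0.0005
grip_force: 0.3
```

arm_command --pt "0 0 -0.5" --pt "0 0 -0.5" --pt "0 0 -0.4" --pt "0 0 0" --pt "0 0 0" --spin '[0,0,0,0,0]'

```text
time: 15.55
tool_pos: [0.5982, 0.0256, 0.2635]
tool_rot: [3.141, -0.0, 1.531]
contact_force: [-0.5, 1.3, 4.9]
opening: 0.0003
grip_force: 2.5
```

arm_command --pt "-1 0 0" --pt "-1.5 0 0" --pt "-2 0.1 0" --pt "-2 0.1 0" --pt "-2 0.1 0" --pt "-2 0.1 0" --pt "-2 0.1 0" --pt "-1 0 0" --pt "-0.5 0 0" --pt "0 0 0" --pt "0 0 0" --spin '[0,0,0,0,0,0,0,0,0,0,0]'

```text
time: 16.65
tool_pos: [0.5844, 0.0261, 0.2637]
tool_rot: [3.14, -0.0, 1.531]
contact_force: [1.7, 0.7, 5.6]
opening: 0.0005
grip_force: 3.0
```

arm_command --pt "0 0 4" --pt "7 -0.2 3" --pt "7 -0.3 0" --pt "0 0 -4" --pt "0 0 -1.5" --pt "0 0 -0.5" --pt "0 0 -0.5" --pt "0 0 -0.5" --pt "0 0 0" --pt "-1 0 0" --pt "-1.5 0 0" --pt "-2 0.1 0" --pt "-2 0.1 0" --pt "-2 0.1 0" --pt "-2 0.1 0" --pt "-2 0.1 0" --pt "-1 0 0" --pt "-0.5 0 0" --pt "0 0 0" --pt "0 0 0" --spin '[0,0,0,0,0,0,0,0,0,0,0,0,0,0,0,0,0,0,0,0]'

```text
time: 18.65
tool_pos: [0.5842, 0.026, 0.2636]
tool_rot: [3.141, 0.0, 1.531]
contact_force: [1.2, -0.6, 6.2]
opening: 0.0004
grip_force: 3.1
```

arm_command --pt "0 0 5" --pt "2 0 15" --pt "4 -15 25" --pt "4 -15 25" --pt "0 0 0" --pt "0 0 0" --pt "0 0 0" --spin '[0,0,0,0,0,0,0]'

```text
time: 19.35
tool_pos: [0.5935, -0.0035, 0.3317]
tool_rot: [-3.138, -0.001, 1.531]
contact_force: [-0.5, 0.0, 0.0]
opening: 0.0007
grip_force: 0.0
```

```bash
python3 - <<'E'
from h import *
c=snap('wrist','w3.png');print(observe()['tool_pos'])
e=marks(c);print(e);strips(c,'st3.png',(.008,.0035,.0035),dx=-.002,dy=.002)
digits(c,(.008,.0035,.0035),dx=-.002,dy=.002)
E
```

```text
[ 0.59356663 -0.00342556  0.33162217]
[[-1.73 30.58]
 [-2.03 31.51]
 [-2.14 35.47]
 [-2.33 51.02]]
L s_mid 38.00 len 14.0  y_mid 0.6 wid 11.0 A 5845
L s_mid 19.25 len 15.5  y_mid 0.3 wid 9.6 A 6247
L s_mid -21.88 len 15.8  y_mid 0.2 wid 9.6 A 6531
L s_mid -1.31 len 12.9  y_mid 0.2 wid 9.4 A 3542
M s_mid -38.31 len 13.4  y_mid 0.3 wid 10.6 A 6598
M s_mid 38.81 len 12.4  y_mid 0.2 wid 10.1 A 5020
M s_mid -19.94 len 15.4  y_mid 0.1 wid 9.5 A 6553
M s_mid 0.31 len 14.4  y_mid -0.3 wid 10.4 A 3705
M s_mid 21.00 len 15.8  y_mid 0.1 wid 9.8 A 7493
R s_mid 0.00 len 90.0  y_mid 9.9 wid 3.0 A 11462
R s_mid -22.50 len 15.8  y_mid 0.0 wid 10.0 A 6695
R s_mid -1.81 len 15.6  y_mid 0.1 wid 9.6 A 5846
R s_mid 18.44 len 13.6  y_mid 0.0 wid 9.8 A 4208
R s_mid 37.88 len 14.2  y_mid -0.1 wid 10.0 A 4101
R s_mid 41.12 len 7.8  y_mid -2.2 wid 7.8 A 2474
R s_mid -39.81 len 10.4  y_mid -3.4 wid 3.5 A 1954
```

View pics/st3.png

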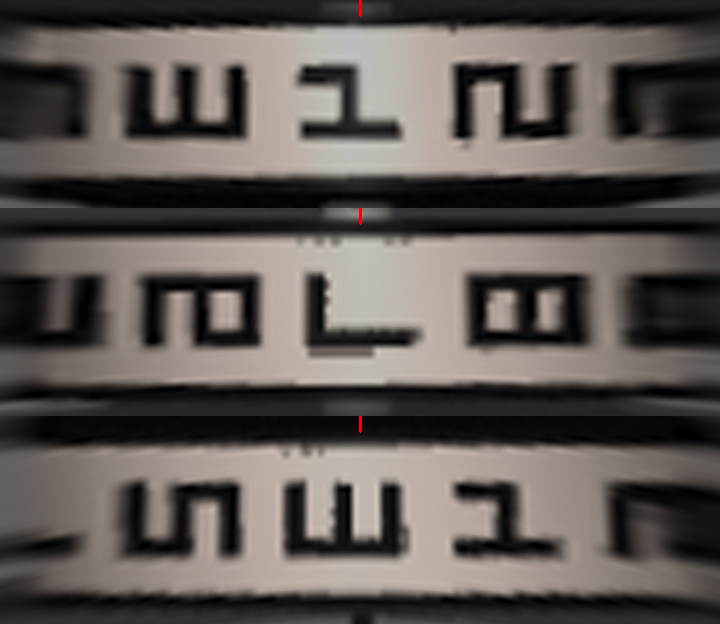

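Middle is good (about 0.3 mm off), left needs −1.2 mm, and right reads 3.10 so it needs −22 mm more.

arm_command --pt "2 15 -20" --pt "2 14.5 -25" --pt "0 0 -14" --pt "0 0 -7" --pt "0 0 -2" --pt "0 0 -0.7" --pt "0 0 -0.5" --pt "0 0 -0.4" --pt "0 0 -0.4" --pt "0 0 0" --pt "-1 0 0" --pt "-1.5 0 0" --pt "-2 0.1 0" --pt "-2 0.1 0" --pt "-2 0.1 0" --pt "-2 0.1 0" --pt "-2 0.1 0" --pt "-1 0 0" --pt "-0.5 0 0" --pt "0 0 0" --spin '[0,0,0,0,0,0,0,0,0,0,0,0,0,0,0,0,0,0,0,0]'

```text
time: 21.4
tool_pos: [0.5842, 0.026, 0.2637]
tool_rot: [3.14, 0.0, 1.531]
contact_force: [1.3, -0.3, 6.0]
opening: 0.0006
grip_force: 2.9
```

arm_command --pt "0 0 4" --pt "5 -0.2 3" --pt "5 -0.2 0" --pt "0 0 -4" --pt "0 0 -1.5" --pt "0 0 -0.5" --pt "0 0 -0.5" --pt "0 0 -0.5" --pt "0 0 0" --pt "-1 0 0" --pt "-1.5 0 0" --pt "-2 0.1 0" --pt "-1.5 0.1 0" --pt "-1.2 0 0" --pt "-0.5 0 0" --pt "0 0 0" --pt "0 0 0" --spin '[0,0,0,0,0,0,0,0,0,0,0,0,0,0,0,0,0]'

```text
time: 23.1
tool_pos: [0.5869, 0.0258, 0.2639]
tool_rot: [3.139, -0.0, 1.531]
contact_force: [2.0, -0.2, 5.6]
opening: 0.0005
grip_force: 2.7
```

arm_command --pt "0 0 5" --pt "0 0 15" --pt "0 -15 25" --pt "0 -15 25" --pt "0 0 0" --pt "0 0 0" --pt "0 0 0" --spin '[0,0,0,0,0,0,0]'

```text
time: 23.8
tool_pos: [0.586, -0.0038, 0.3319]
tool_rot: [-3.139, -0.0, 1.531]
contact_force: [0.3, -0.3, -0.4]
opening: 0.0004
grip_force: 0.0
```

```bash
python3 - <<'E'
from h import *
c=snap('wrist','w4.png');print(observe()['tool_pos'])
e=marks(c);print(e)
digits(c,(.008,.0035,.0035),dx=-.002,dy=.002)
E
```

```text
[ 0.58602698 -0.00368698  0.3317549 ]
[[-1.86 28.67]
 [-1.99 30.96]
 [-2.23 34.11]
 [-2.31 50.91]]
L s_mid -39.12 len 11.8  y_mid 0.5 wid 10.8 A 4988
L s_mid 38.00 len 14.0  y_mid 0.4 wid 10.9 A 5493
L s_mid -21.94 len 15.9  y_mid 0.2 wid 9.8 A 6779
L s_mid 19.12 len 15.5  y_mid 0.3 wid 9.6 A 6314
L s_mid -1.31 len 12.9  y_mid 0.2 wid 9.5 A 3739
M s_mid 38.75 len 12.5  y_mid 0.2 wid 10.5 A 4925
M s_mid -38.44 len 13.1  y_mid 0.1 wid 9.9 A 6428
M s_mid -20.19 len 15.6  y_mid 0.1 wid 9.5 A 6821
M s_mid 0.31 len 14.4  y_mid -0.2 wid 10.2 A 3411
M s_mid 20.94 len 15.6  y_mid 0.1 wid 9.8 A 7115
R s_mid 0.00 len 90.0  y_mid 10.1 wid 2.6 A 11383
R s_mid -39.00 len 12.0  y_mid 0.1 wid 11.2 A 5209
R s_mid 19.44 len 15.6  y_mid -0.1 wid 10.0 A 6719
R s_mid 38.62 len 12.8  y_mid -0.5 wid 11.0 A 5753
R s_mid -1.12 len 15.0  y_mid 0.0 wid 9.5 A 5719
R s_mid -21.62 len 13.5  y_mid -3.6 wid 2.9 A 2114
```

Right is about 1.3 mm short, so I'll trim right and left by −1.3 mm each.

arm_command --pt "2 15 -20" --pt "3 14.7 -25" --pt "0 0 -14" --pt "0 0 -7" --pt "0 0 -2" --pt "0 0 -0.7" --pt "0 0 -0.5" --pt "0 0 -0.4" --pt "0 0 -0.4" --pt "0 0 0" --pt "-0.4 0 0" --pt "-0.5 0 0" --pt "-0.4 0 0" --pt "0 0 0" --pt "0 0 0" --spin '[0,0,0,0,0,0,0,0,0,0,0,0,0,0,0]'

```text
time: 25.35
tool_pos: [0.5908, 0.0254, 0.2639]
tool_rot: [3.139, 0.0, 1.531]
contact_force: [1.8, 0.9, 5.4]
opening: 0.0008
grip_force: 2.8
```

arm_command --pt "0 0 5" --pt "0 0 15" --pt "2 42 0" --pt "2 42 0" --pt "0 0 -10" --pt "0 0 -8" --pt "0 0 -3" --pt "0 0 -2" --pt "0 0 -0.5" --pt "0 0 -0.5" --pt "0 0 0" --pt "0 0 0" --spin '[0,0,0,0,0,0,0,0,0,0,0,0]'

```text
time: 26.55
tool_pos: [0.5943, 0.1089, 0.2596]
tool_rot: [3.141, 0.001, 1.531]
contact_force: [-1.8, -2.6, 4.3]
opening: 0.0005
grip_force: 2.3
```

arm_command --pt "0 0 -0.4" --pt "0 0 -0.3" --pt "-0.4 0 0" --pt "-0.5 0 0" --pt "-0.5 0 0" --pt "0 0 0" --pt "0 0 0" --spin '[0,0,0,0,0,0,0]'

```text
time: 27.25
tool_pos: [0.5936, 0.109, 0.2594]
tool_rot: [3.138, 0.001, 1.531]
contact_force: [2.0, -5.6, 6.4]
opening: 0.0005
grip_force: 2.8
```

arm_command --pt "0 0 5" --pt "0 0 15" --pt "0 -40 25" --pt "0 -40 25" --pt "0 -32 0" --pt "0 0 0" --pt "0 0 0" --pt "0 0 0" --spin '[0,0,0,0,0,0,0,0]'

```text
time: 28.05
tool_pos: [0.5927, -0.0015, 0.3279]
tool_rot: [-3.141, -0.001, 1.532]
contact_force: [0.5, -0.2, -0.1]
opening: 0.0007
grip_force: 0.0
```

```bash
python3 - <<'E'
from h import *
c=snap('wrist','w5.png');print(observe()['tool_pos'])
e=marks(c);print(e);strips(c,'st5.png',(.008,.0035,.0035),dx=-.002,dy=.002)
digits(c,(.008,.0035,.0035),dx=-.002,dy=.002)
E
```

```text
[ 0.59268637 -0.00130433  0.32790704]
[[-1.83 28.64]
 [-1.96 32.36]
 [-2.17 37.18]
 [-2.35 49.27]]
L s_mid -39.75 len 10.5  y_mid 0.8 wid 10.9 A 4484
L s_mid 37.31 len 15.4  y_mid 0.7 wid 11.1 A 7265
L s_mid -23.12 len 15.8  y_mid 0.3 wid 9.9 A 6797
L s_mid -2.62 len 12.5  y_mid 0.3 wid 9.6 A 3827
L s_mid 18.00 len 15.2  y_mid 0.3 wid 9.6 A 6222
M s_mid 38.81 len 12.4  y_mid 0.2 wid 10.4 A 5020
M s_mid -38.31 len 13.4  y_mid -0.1 wid 10.0 A 6409
M s_mid -20.00 len 15.2  y_mid 0.1 wid 9.5 A 6570
M s_mid 0.25 len 14.2  y_mid -0.1 wid 10.0 A 3499
M s_mid 21.06 len 15.9  y_mid 0.2 wid 9.5 A 7534
R s_mid 0.00 len 90.0  y_mid 9.9 wid 3.0 A 11644
R s_mid -39.12 len 11.8  y_mid 0.1 wid 11.5 A 5311
R s_mid -1.50 len 15.2  y_mid 0.0 wid 9.8 A 5868
R s_mid 19.00 len 15.8  y_mid -0.1 wid 9.9 A 6537
R s_mid 38.50 len 13.0  y_mid -0.6 wid 11.2 A 6085
R s_mid -21.94 len 13.4  y_mid -3.6 wid 2.9 A 2064
```

View pics/w5.png

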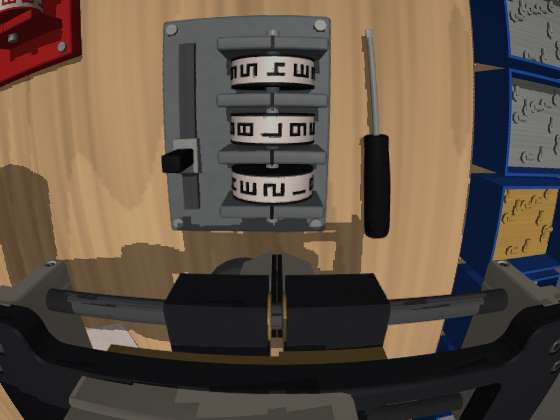

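Middle stays good. The small trims were partly lost to elastic lag and landing: L is now −2.5 mm and R −1.75 mm. I'll repeat with settling before landing and slightly longer strokes.

arm_command --pt "-1 27.8 -20" --pt "0 0 -25" --pt "0 0 -13" --pt "0 0 -4" --pt "0 0 0" --pt "0 0 0" --pt "0 0 -1.3" --pt "0 0 -0.7" --pt "0 0 -0.5" --pt "0 0 -0.4" --pt "0 0 -0.4" --pt "0 0 0" --spin '[0,0,0,0,0,0,0,0,0,0,0,0]'

```text
time: 29.3
tool_pos: [0.592, 0.0252, 0.2639]
tool_rot: [3.14, 0.0, 1.531]
contact_force: [-0.8, -0.6, 6.1]
opening: 0.0006
grip_force: 2.9
```

arm_command --pt "-0.5 0 0" --pt "-0.6 0 0" --pt "-0.6 0 0" --pt "-0.5 0 0" --pt "-0.2 0 0" --pt "0 0 0" --pt "0 0 0" --spin '[0,0,0,0,0,0,0]'

```text
time: 30.0
tool_pos: [0.5898, 0.0252, 0.2639]
tool_rot: [3.139, 0.0, 1.531]
contact_force: [1.3, -0.8, 6.3]
opening: 0.0005
grip_force: 2.8
```

arm_command --pt "0 0 5" --pt "0 0 15" --pt "3 42 0" --pt "3 42 0" --pt "0 0 -10" --pt "0 0 -8" --pt "0 0 -1.5" --pt "0 0 0" --pt "0 0 0" --pt "0 0 -1.5" --pt "0 0 -2" --pt "0 0 -0.7" --pt "0 0 -0.5" --pt "0 0 -0.5" --pt "0 0 0" --spin '[0,0,0,0,0,0,0,0,0,0,0,0,0,0,0]'

```text
time: 31.5
tool_pos: [0.5955, 0.1091, 0.2592]
tool_rot: [3.14, 0.0, 1.531]
contact_force: [-1.3, -2.4, 6.9]
opening: 0.0006
grip_force: 3.1
```

arm_command --pt "-0.5 0 0" --pt "-0.6 0 0" --pt "-0.8 0 0" --pt "-0.6 0 0" --pt "-0.5 0 0" --pt "0 0 0" --pt "0 0 0" --spin '[0,0,0,0,0,0,0]'

```text
time: 32.2
tool_pos: [0.5929, 0.1092, 0.2594]
tool_rot: [3.139, 0.0, 1.531]
contact_force: [0.9, -1.4, 5.6]
opening: 0.0003
grip_force: 2.7
```

arm_command --pt "0 0 5" --pt "0 0 15" --pt "0 -40 25" --pt "0 -40 25" --pt "0 -32 0" --pt "0 0 0" --pt "0 0 0" --pt "0 0 0" --spin '[0,0,0,0,0,0,0,0]'

```text
time: 33.0
tool_pos: [0.5921, -0.0017, 0.3278]
tool_rot: [-3.14, -0.001, 1.532]
contact_force: [-0.2, -0.3, -0.1]
opening: 0.0008
grip_force: 0.0
```

```bash
python3 - <<'E'
from h import *
c=snap('wrist','w6.png');print(observe()['tool_pos'])
e=marks(c);print(e);strips(c,'st6.png',(.008,.0035,.0035),dx=-.002,dy=.002)
digits(c,(.008,.0035,.0035),dx=-.002,dy=.002)
E
```

```text
[ 0.59218138 -0.00153234  0.32786047]
[[-1.79 29.  ]
 [-1.89 34.71]
 [-2.11 36.36]
 [-2.25 48.53]]
L s_mid -38.75 len 12.5  y_mid 0.6 wid 10.5 A 5626
L s_mid 38.44 len 13.1  y_mid 0.6 wid 10.9 A 6582
L s_mid 20.31 len 15.6  y_mid 0.3 wid 9.6 A 6485
L s_mid -20.81 len 15.6  y_mid 0.2 wid 9.5 A 6378
L s_mid -0.12 len 12.5  y_mid 0.4 wid 9.2 A 3583
M s_mid -38.25 len 13.5  y_mid 0.1 wid 10.0 A 6242
M s_mid 38.81 len 12.4  y_mid 0.1 wid 10.4 A 4967
M s_mid -20.06 len 15.4  y_mid 0.2 wid 9.6 A 6633
M s_mid 21.00 len 15.8  y_mid 0.1 wid 9.8 A 7469
M s_mid 0.31 len 14.4  y_mid -0.3 wid 10.1 A 3549
R s_mid 0.00 len 90.0  y_mid 9.9 wid 2.9 A 11374
R s_mid -38.25 len 13.5  y_mid 0.1 wid 11.1 A 7265
R s_mid 0.50 len 15.5  y_mid 0.0 wid 9.8 A 5916
R s_mid 21.06 len 15.9  y_mid 0.0 wid 9.8 A 6928
R s_mid 39.50 len 11.0  y_mid -0.6 wid 11.0 A 5532
R s_mid -19.94 len 13.4  y_mid -3.6 wid 3.0 A 2060
```

All three wheels are within about 0.3 mm (0.01 rad). Next is the lock: the shut fingers go to the right of the knob with tips at z ≈ 52 mm.

arm_command --pt "-38 12 0" --pt "-37 12 0" --pt "0 0 -35" --pt "0 0 -35" --pt "0 0 -20" --pt "0 0 -8" --pt "0 0 0" --pt "0 0 0" --spin '[0,0,0,0,0,0,0,0]'

```text
time: 33.85
tool_pos: [0.5178, 0.0217, 0.2312]
tool_rot: [3.14, 0.0, 1.532]
contact_force: [0.1, 0.4, -0.6]
opening: 0.0005
grip_force: 0.0
```

arm_command --pt "0 3 0" --pt "0 3 0" --pt "0.2 4 0" --pt "0.2 5 0" --pt "0.2 5 0" --pt "0.2 5 0" --pt "0.2 5 0" --pt "0.2 5 0" --pt "0.2 5 0" --pt "0.2 5 0" --pt "0.2 5 0" --pt "0.2 4 0" --pt "0 0 0" --spin '[0,0,0,0,0,0,0,0,0,0,0,0,0]'

```text
time: 35.15
tool_pos: [0.5191, 0.076, 0.2302]
tool_rot: [-3.141, -0.001, 1.531]
contact_force: [0.3, 0.1, 0.1]
opening: 0.0003
grip_force: 0.0
```

arm_command --pt "0 2 0" --pt "0 1 0" --pt "0 1 0" --pt "0 0 0" --pt "0 0 0" --spin '[0,0,0,0,0]'

```text
time: 35.65
tool_pos: [0.5191, 0.0793, 0.2302]
tool_rot: [-3.141, -0.0, 1.531]
contact_force: [-0.9, -1.5, -1.8]
opening: 0.0004
grip_force: 1.1
```

arm_command --pt "0 0.7 0" --pt "0 0.7 0" --pt "0 0.6 0" --pt "0 0 0" --pt "0 0 0" --spin '[0,0,0,0,0]'

```text
time: 36.15
tool_pos: [0.5191, 0.0807, 0.2302]
tool_rot: [-3.141, 0.001, 1.531]
contact_force: [-1.1, -8.0, -2.3]
opening: 0.0004
grip_force: 3.7
```

arm_command --pt "0 0.7 0" --pt "0 0.7 0" --pt "0 0.6 0" --pt "0 0 0" --pt "0 0 0" --spin '[0,0,0,0,0]'

```text
time: 36.65
tool_pos: [0.5192, 0.0813, 0.2302]
tool_rot: [-3.14, 0.004, 1.532]
contact_force: [-1.0, -15.8, -1.2]
opening: 0.0005
grip_force: 8.3
```

Force rises steeply at y ≈ 81 mm, as expected for the stop. I'll back off, retreat and verify.

arm_command --pt "0 -4 0" --pt "0 -10 0" --pt "0 -10 0" --pt "0 0 30" --pt "0 0 35" --pt "0 -20 35" --pt "35 -20 5" --pt "35 -20 0" --pt "0 0 0" --pt "0 0 0" --pt "0 0 0" --spin '[0,0,0,0,0,0,0,0,0,0,0]'

```text
time: 37.75
tool_pos: [0.5886, -0.0005, 0.335]
tool_rot: [-3.14, -0.0, 1.531]
contact_force: [-0.8, -0.4, 1.1]
opening: 0.0006
grip_force: 0.0
```

```bash
python3 - <<'E'
from h import *
c=snap('wrist','w7.png');o=observe();print(o['tool_pos'],o['contact_force'])
print(marks(c));strips(c,'st7.png',(.008,.0035,.0035),dx=-.002,dy=.002)
digits(c,(.008,.0035,.0035),dx=-.002,dy=.002)
t=snap('top','t7.png');P=cloud(t);Q=(P-O)@R*1000
b=(Q[...,2]>66)&(Q[...,2]<100)&(abs(Q[...,0]+55)<14)&(abs(Q[...,1])<70)
print('knob unit',Q[b].mean(0) if b.any() else None,b.sum())
E
```

```text
[ 5.88574598e-01 -2.45215473e-04  3.35259625e-01] [ 0.65552654 -0.69980499 -0.00858118]
[[-1.74 29.13]
 [-2.01 33.2 ]
 [-2.24 34.58]
 [-2.3  49.8 ]]
L s_mid -38.75 len 12.5  y_mid 0.8 wid 11.2 A 5452
L s_mid 38.44 len 13.1  y_mid 0.9 wid 11.0 A 5226
L s_mid 20.31 len 15.6  y_mid 0.3 wid 9.6 A 6568
L s_mid -20.75 len 15.8  y_mid 0.1 wid 9.8 A 6395
L s_mid -0.19 len 12.4  y_mid 0.2 wid 9.5 A 3710
M s_mid 38.81 len 12.4  y_mid 0.2 wid 10.5 A 5027
M s_mid -38.25 len 13.5  y_mid 0.1 wid 10.4 A 5074
M s_mid 21.00 len 15.8  y_mid 0.2 wid 9.8 A 7451
M s_mid -20.06 len 15.6  y_mid 0.2 wid 9.6 A 6712
M s_mid 0.38 len 14.2  y_mid -0.4 wid 10.4 A 3470
R s_mid 0.00 len 90.0  y_mid 9.9 wid 2.9 A 11529
R s_mid -38.31 len 13.4  y_mid -0.1 wid 11.1 A 6355
R s_mid 0.69 len 15.6  y_mid 0.0 wid 9.8 A 5804
R s_mid 21.12 len 15.8  y_mid -0.1 wid 10.0 A 6896
R s_mid 39.38 len 11.2  y_mid -0.6 wid 11.1 A 5508
R s_mid -19.75 len 13.2  y_mid -3.6 wid 2.9 A 2059
knob unit None 0
```

View pics/w7.png

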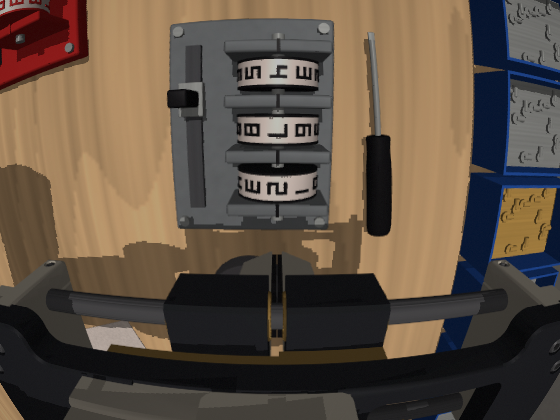

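The picture shows 4, 7 and 2 on the index line and the knob at px (183,98), moved left. I'll check its travel by casting a ray to its top face, then hand in.

```bash
python3 - <<'E'
from h import *
for f,z in (('wrist',.078),):
    c=load(f)
    g=c['img'].max(-1)<40; m=np.zeros_like(g,np.uint8); m[80:120,160:192]=g[80:120,160:192]
    k,l,s,ce=cv2.connectedComponentsWithStats(m);i=1+s[1:,4].argmax();print(s[i],ce[i])
    for u,v in((s[i,0]+8,s[i,1]),(s[i,0]+8,s[i,1]+s[i,3])):
        o,d=fray(c,u,v);p=o+d*(z-o[2])/d[2];print(((p-O)@R*1000).round(1))
E
```

```text
[167  89  25  19 437] [179.56064073  98.32723112]
[-57.7  34.4  78. ]
[-58.  20.  78.]
```

```bash
python3 -c "
from cell import *
print(hand_in())"
```

```text
the job is handed in; nothing more can be done
None
```

I set the wheels to 4, 7 and 2, each within about 0.5 mm of the index line by camera, slid the lock knob left until it met its stop (about 50 mm of travel), and handed the job in after about 38 s; no verdict came back.

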